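Strap down a connecting rod with a quarter-turn T-bolt

TASK

Clamp the connecting rod on the sloped stand: push the open yellow strap down flat onto the deck, then take the red-handled T-bolt from its wooden block, pass its T-head through the slot in the strap and the deck until its collar rests on the strap, and turn it a quarter turn so that the head is locked square across the slot. Let go of it, and leave the other things on the bench where they are.

Things in the scene. Friction and masses are not known exactly. Their poses are not given: they have to be found in the camera images.
- deck: Aluminium deck of the blue stand, 180 wide, 12 mm thick, fixed, sloping 30 deg down to the robot. Origin: slot centre, top surface (100 mm above table). x up the slope away from the robot (deck spans -60..185 mm), y across, z out of the surface. Slot right through: 24 (x) by 70 (y) mm, 60 mm free below. A steel connecting rod is fixed across it at x 115 mm, 22 mm high.
- strap (a joint): Hinge of the yellow clamping strap, rad. 0 = flat on the deck (end stop), grows as it is swung open upwards, at most 1.1. It starts open. Stiff hinge (0.6 N m of friction, no spring): it stays where it is left; 3 to 6 N at the free end moves it.
- strap_push (a point): Point on the strap's top face near its free, robot-side end: 13 mm from the end edge, midway across; 197 mm from the hinge and 16 mm lower, in the strap. Moves with it. Strap 92 mm wide, 12 thick; closed, its flat part covers deck x -45..75 mm, then it steps up 22 mm over the rod to the hinge.
- strap_slot (a point): Centre of the strap's slot, on its top face; the slot goes through the strap, 22 mm along deck x by 68 mm along deck y. With the strap closed it lies over the deck's slot, 12 mm above the deck's surface.
- strap_hinge (a point): Point on the strap's hinge line (which runs along deck y), midway across: 165 mm up the slope from the slot and 28 mm above the deck's surface.
- tbolt: Loose T-bolt, 112 mm long, 0.2-0.4 kg, upright in the block. Origin: centre of the T-head's end (bottom); z up the shank, x along the T-head. T-head 60 (x) x 16 (y), z 0..14 (first 6 mm only 52 x 10); shank 16 dia; dark collar 44 dia, z 44..52; red flat handle 60 (x) x 16 (y), z 52..112, parallel to the head. Collar on closed strap: origin 32 mm below the deck's top, head 6 mm clear under it.
- holder: Wooden block 105 (x) x 75 (y) x 55 (z) mm, fixed to the table, origin at the centre of its underside. The T-bolt stands in its pocket (66 x 22 mm, 50 deep), collar resting on the block's top, T-head and handle along the block's x.
- spray_can: Bystander: green spray can, 60 mm across, 170 high, origin under its centre.
- piston: Bystander: aluminium piston, 80 mm across, 66 high, origin under its centre.
- bearing: Bystander: steel ring 52 mm across, 16 high, lying flat, origin under its centre.
- spanner: Bystander: spanner lying on the table.
- screwdriver: Bystander: screwdriver lying on the table.
- parts_box: Bystander: orange box 100 x 70 x 60 mm, origin under its centre.
- jar: Bystander: amber jar, 70 mm across, 90 high, origin under its centre.
Not all that is in view belongs to the job. What is shaped like the tbolt but blue or purple is not meant.

How it is judged (in metres and radians):
On the way, in this order (a step that is already met when the one before it is completed fails the run):
1. the strap is swung down flat on the deck (value of joint strap below 0.04 rad), for 0.2 s.
2. the T-head is through both slots and below the deck, the strap still down (z of tbolt in the frame of deck between -0.04 and -0.027 m and x of tbolt in the frame of deck between -0.01 and 0.01 m and y of tbolt in the frame of deck between -0.028 and 0.028 m and value of joint strap below 0.04 rad and angle between the z axis of tbolt and the z axis of deck, either way round below 0.2 rad), for 0.1 s.
At the end, for the whole second after the job is handed in: Strap flat on the deck (0.04 rad); T-bolt square to the deck (0.2 rad), collar on the strap (within 5 mm), head below the deck and turned across the slot (its x within 0.35 rad of the deck's x, either way round), anywhere along the slot, released and at rest (all of step 2 and angle between the x axis of tbolt and the x axis of deck, either way round below 0.35 rad and contact force between the fingers and tbolt below 0.1 N and linear speed of tbolt below 0.02 m/s); the robot touches nothing.
It fails at once if a bystander is shifted by more than 40 mm (distance of any of spray_can, piston, bearing, spanner, screwdriver, parts_box, jar from where it was at the start of the episode above 0.04 m).
It also fails if it takes over 58 s, if anything falls off the work surface, if the arm or the gripper's body presses on something with over 40 N, if the wrist force passes 120 N, or if a joint passes its speed limit or range.

ROBOT

A 6-joint arm with a two-finger parallel gripper is mounted at the origin on the work surface. World frame = base frame: x ahead of the robot, y to its left, z up, the work surface at z = 0. Lengths are in mm, angles in rad, forces in N, time in s.
With the tool pointing down it reaches from about 350 to 975 mm from the base axis. Payload 7.1 kg.
Tool frame: the origin (TCP) lies midway between the tips of the shut fingers; the grasp point (between the pads) lies ctrl.grip_point_offset behind it (ctrl.grip_point_offset is the distance from the TCP to the grasp point, in mm); z points along the fingers, y is the line along which they close (so a half turn about z gives the same grasp; the last joint's range is limited). The gripper opens to 88 mm and grips with 3 to 60 N. Pads are 20 mm wide; open, the fingers measure 115 mm over their backs; the gripper's body (75 mm by 178 mm) begins 61 mm behind the grasp point.
Start: joints at [-1.342, 0.423, 1.63, -0, 1.089, -0.019], TCP at [153.314, -605.887, 222.675] pointing down, gripper open.
Joint ranges: [-3, 3], [-0.9, 2.11], [0.09, 2.58], [-1.31, 4.45], [0.11, 2.69], [-2.54, 2.54]. Speed limits (rad/s): [2.39, 2.39, 3.01, 3.14, 3.14, 3.14].

INTERFACE

Orientations are given as a rotation vector (axis times angle).
In Python, from workcell import ctrl, get_image, close_job, finder gives the robot as it stands.
- The arm moves only by the tool servo_tool, never from a script. Its argument "deltas" is a list of rows, each a list of 2 entries, a list of its own where there are three numbers: the shift along the tool's x, y, z in mm, then the turn, a rotation vector about the tool's x, y, z in rad. A call has 1 to 5 rows; each row is the pose to reach, as a shift and turn from the pose commanded when the call began, along the tool's axes at that moment; what a row does not reach only later rows make up. A row lasts 1/12 s, in which the tool goes at most 41.7 mm and 7.16 degrees, less where a joint would pass 70% of its speed; a pose out of reach is approached as far as the arm can. A call with a gripper value outside its range is refused whole. "grip" is the closure, from -1 (fully open) to 1 (shut), so that 0 is half open, set as the call begins (left out, the last holds). The fingers move at their own pace and stop on an object; the grip force is fixed at half the most. Time passes only in rows, so rows that repeat a pose let the fingers close. It gives the time, the measured TCP pose, the force, the opening and the grip force at its end, in the units of the state.
- ctrl.get_obs(): the state, without advancing time (a new reading comes with each control period).
- get_image(name): name is "scene" or "top" or "wrist"; returns a dict with "frame" (400x640x3 uint8, blue, green, red), "depth" (400x640 float32, mm along the optical axis (not along the pixel's ray), 0 where there is no reading), "K" (3x3 intrinsics, pixels), "pose" (4x4, takes a point from camera to world coordinates). Camera axes: x right, y down, z forward; pixel columns grow to the right and rows downward; lengths in mm; the calibration is good to about 2 mm. A picture is of the moment at which its call begins.
- close_job(): hands the job in; it is judged then, once.
Trained networks look in a picture, given as the dict that the camera call returned (one of the last four; its "shot" number tells which), for a name from the list of things; names that differ only in an ending like _2 or _b are one class to them, and where a whole thing is asked for, a point or a joint stands for the part that bears it (a point fixed in the world has none). Each returns a list of dicts, best first, with "score" (0 to 1); they miss things now and then, are a little off and sometimes report something else, mostly with a low value. They report only what shows in the picture. A call takes as long as a camera call. They do not tell look-alikes from the thing itself.
- finder.search_frame(query, picture): "rect" ([centre column, centre row, width, height] as shares, 0 to 1, of the picture: columns of its width, rows of its height, round what is visible of it).
- finder.silhouettes(query, picture): "mask" (400x640 bool, what is visible of it) and "rect" ([centre column, centre row, width, height] as shares, 0 to 1, of the picture: columns of its width, rows of its height, round what is visible of it).
The state is a dict: "t": time; "qpos": joint angles; "qvel": joint speeds; "joint_torque": joint torques, N m; "ee_pos": TCP position; "orientation": TCP orientation; "ft_force": force on the tool from outside, world axes, zero at the start; "moment": the same for the moment, N m; "width": finger opening in mm; "grasp_force": force on a finger pad.
Only numpy, scipy, OpenCV 4.12 (cv2) and the standard library are available. Lean on these libraries where they do the work, as an engineer would, in place of code of your own. Each camera call takes 0.05 s, during which the arm holds its last target. There are 200 camera calls.

## Working session

There is one attempt and no reset: what is moved stays moved. The work goes in short steps, Python scripts to look and compute and a tool call to move; the robot and the scene stay as the last step left them, time stands still between calls to the robot, and variables do not carry over. Pictures are saved under pics/ and viewed, at most 10 in all, crops included, and the job is handed in when it is done.

Besides the shell and the picture viewer there is one more tool, called after "Request:" as name(argument=value, ...) on one line, values as JSON. servo_tool: Moves the arm, as the interface text tells. Its arguments: {"type":"object","properties":{"deltas":{"type":"array","items":{"type":"array"}},"grip":{"type":"number"}},"required":["deltas"]}

```bash
mkdir -p pics; ls; cat > h.py <<'E'
import numpy as np, cv2
from scipy.spatial.transform import Rotation as R
from workcell import ctrl, get_image, close_job, finder
def pts(p, m):
    v,u=np.nonzero(m & (p["depth"]>0)); z=p["depth"][v,u]; K=np.array(p["K"])
    c=np.stack([(u-K[0,2])/K[0,0]*z,(v-K[1,2])/K[1,1]*z,z],1); T=np.array(p["pose"])
    return c@T[:3,:3].T+T[:3,3]
E
python3 - <<'E'
from h import *
o=ctrl.get_obs(); print({k:np.round(v,3) for k,v in o.items()}, ctrl.grip_point_offset)
for n in ["scene","top"]:
    p=get_image(n); cv2.imwrite(f"pics/{n}0.png",p["frame"]); np.savez(f"{n}0.npz",**{k:p[k] for k in("frame","depth","K","pose")})
    print(n,np.round(p["K"],1).tolist(),np.round(p["pose"],2).tolist())
    for q in ["tbolt","holder","deck","strap"]:
        for r in finder.silhouettes(q,p)[:4]:
            P=pts(p,r["mask"]); c=np.array(r["rect"])*[640,400,640,400]
            print(q,round(r["score"],2),c.round(),np.median(P,0).round() if len(P) else None, P.min(0).round(),P.max(0).round())
E
```

```text
pics
{'t': np.float64(0.0), 'qpos': array([-1.342,  0.424,  1.631,  0.   ,  1.089, -0.019]), 'qvel': array([-0.   , -0.001, -0.001,  0.001,  0.001, -0.001]), 'joint_torque': array([ 2.0000e-03, -5.4462e+01, -2.7367e+01,  6.4000e-02,  2.3000e-02,
       -0.0000e+00]), 'ee_pos': array([ 153.192, -605.371,  221.91 ]), 'orientation': array([-3.116, -0.388,  0.   ]), 'ft_force': array([-0.034, -0.783,  0.485]), 'moment': array([ 0.014, -0.01 ,  0.001]), 'grasp_force': np.float64(0.0), 'width': np.float64(88.179)} 18.700000000000003
scene [[462.6, 0.0, 316.0], [0.0, 462.6, 201.2], [0.0, 0.0, 1.0]] [[0.16, 0.81, -0.57, 1269.63], [0.99, -0.13, 0.1, -103.33], [0.0, -0.58, -0.82, 1119.46], [0.0, 0.0, 0.0, 1.0]]
tbolt 0.79 [240. 274.  29.  24.] [ 731. -202.   76.] [ 654. -242.   -5.] [ 746. -173.  117.]
tbolt 0.78 [193. 231.  24.  30.] [ 583. -319.   73.] [ 464. -369.   -5.] [ 604. -301.  115.]
tbolt 0.76 [272. 248.  19.  36.] [ 665. -113.   78.] [ 577. -135.   -3.] [687. -94. 115.]
tbolt 0.63 [234. 231.  17.  35.] [ 614. -213.   97.] [ 497. -237.   -5.] [ 638. -196.  126.]
holder 0.76 [234. 24
[... 347 characters left out ...]
, 0.02, -12.11], [-0.02, -0.18, -0.98, 1429.44], [0.0, 0.0, 0.0, 1.0]]
tbolt 0.74 [387. 161.  19.  17.] [ 718. -201.   86.] [ 702. -237.   -2.] [ 739. -173.  121.]
tbolt 0.72 [393. 195.  10.  21.] [ 601. -211.  112.] [ 574. -239.    9.] [ 634. -197.  129.]
tbolt 0.58 [427. 205.  17.  23.] [ 568. -318.   87.] [ 544. -364.   -3.] [ 617. -301.  119.]
tbolt 0.54 [359. 182.  16.  25.] [ 650. -109.   92.] [ 627. -141.   -4.] [683. -91. 117.]
holder 0.95 [393. 198.  29.  35.] [ 602. -203.   55.] [ 550. -258.   -6.] [ 661. -174.  127.]
deck 0.96 [237. 169.  78.  81.] [679. 246. 183.] [544. 153.  -7.] [875. 413. 226.]
strap 0.95 [239. 173.  39.  71.] [658. 252. 204.] [544. 193.  85.] [760. 315. 218.]
```

```bash
python3 - <<'E'
import cv2
a=cv2.imread("pics/scene0.png");b=cv2.imread("pics/top0.png")
cv2.imwrite("pics/c1.png",cv2.resize(a[140:340,150:480],None,fx=2.4,fy=2.4,interpolation=cv2.INTER_CUBIC))
cv2.imwrite("pics/c2.png",cv2.resize(b[100:280,180:460],None,fx=2.85,fy=2.85,interpolation=cv2.INTER_CUBIC))
E
```

```text
(no output)
```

View pics/c1.png

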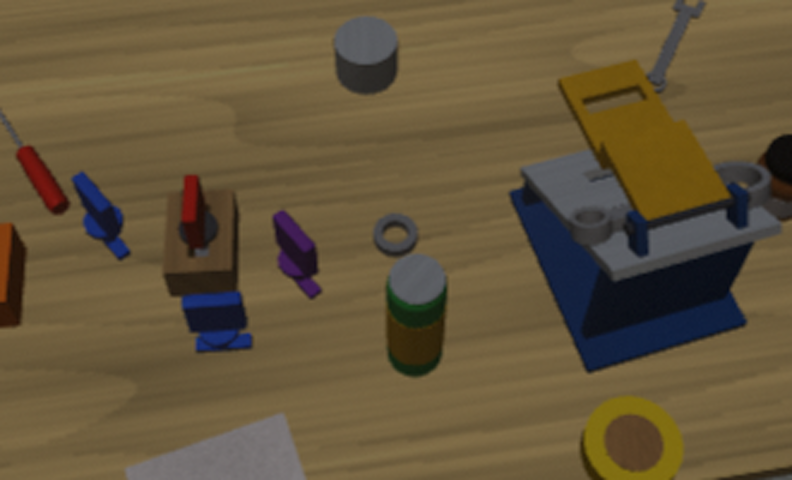

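View pics/c2.png

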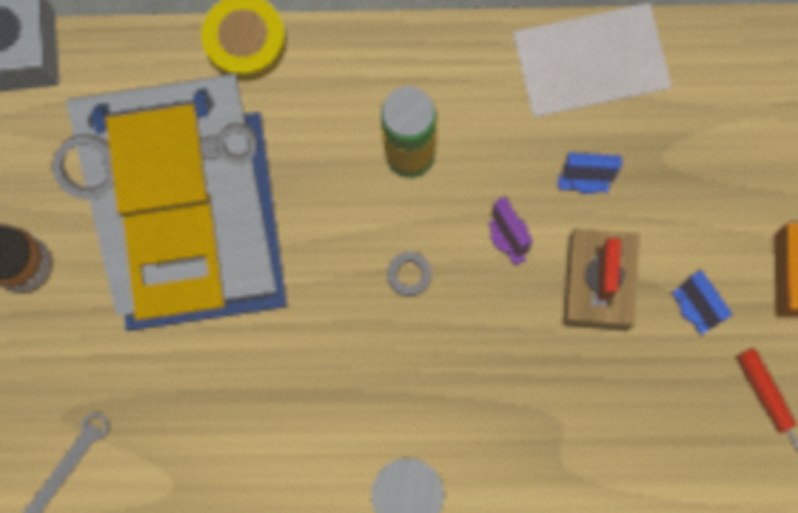

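The red-handled bolt stands in the wooden block: scene ≈(230,228), top ≈(394,193). The look-alikes are blue at top (387,161) and (427,205) and purple at (359,182). These lie flat without a block, so only the red one fits. The strap is open, with its slot at about top (241,195). Next I fit the geometry.

```bash
python3 - <<'E'
from h import *
A=[];Y=[];W=[];Rd=[]
for n in ["scene","top"]:
    p=dict(np.load(f"{n}0.npz")); hsv=cv2.cvtColor(p["frame"],cv2.COLOR_BGR2HSV); H,S,V=cv2.split(hsv)
    def box(m,lo,hi):
        P=pts(p,m); k=((P>lo)&(P<hi)).all(1); return P[k]
    er=lambda m:cv2.erode(m.astype(np.uint8),np.ones((3,3)))>0
    y=box((H>18)&(H<30)&(S>170)&(V>80),[450,130,60],[820,420,260])
    g=box(er((S<60)&(V>60)),[480,100,60],[900,430,230])
    r=box(((H<6)|(H>174))&(S>150),[550,-270,58],[680,-150,135])
    w=box((H>8)&(H<25)&(S<170),[500,-290,48],[700,-130,62])
    print(n,len(y),len(g),len(r),len(w))
    def plane(P):
        k=np.ones(len(P),bool)
        for _ in range(15):
            c=P[k].mean(0); nn=np.linalg.svd(P[k]-c,full_matrices=False)[2][2]; nn*=np.sign(nn[2]); d=(P-c)@nn; k=abs(d)<max(4,1.0*np.std(d[k]))
        return c,nn,k
    # deck: random sample ransac w/ 30deg tilt
    best=0;rng=np.random.default_rng(0)
    for _ in range(3000):
        t=g[rng.choice(len(g),3)]; nn=np.cross(t[1]-t[0],t[2]-t[0]); L=np.linalg.norm(nn)
        if L<100: continue
        nn/=L; nn*=np.sign(nn[2]); 
        if abs(nn[2]-.866)>.03 or nn[0]>0: continue
        k=abs((g-t[0])@nn)<4
        if k.sum()>best: best=k.sum();K=k
    c,nn,_=plane(g[K]); print("deck n",nn.round(3),"yaw",np.degrees(np.arctan2(-nn[1],-nn[0])).round(1),"c",c.round(1),best)
    D=g[K]
    yaw=np.arctan2(-nn[1],-nn[0])
    ex=np.array([np.cos(yaw)*.866,np.sin(yaw)*.866,.5]);ey=np.array([-np.sin(yaw),np.cos(yaw),0])
    uv=np.stack([D@ex,D@ey],1); print(" uv pct",np.percentile(uv,[0.5,2,98,99.5],axis=0).round(0).tolist())
    rect=cv2.minAreaRect(uv.astype(np.float32)); print(" rect",rect)
    # point with z: on plane z=100 line
    print(" plane d",(c@nn).round(1))
    c,nn,k=plane(y); print("strap n",nn.round(3),"tilt",np.degrees(np.arccos(nn[2])).round(1),c.round(1),k.sum())
    yl=y[:,2]; print(" y minmax",np.percentile(y,[1,50,99],axis=0).round(0).tolist())
    np.save(f"y_{n}.npy",y)
    for nm,P,lo in(("red",r,112),("wood",w,48)):
        Q=P[P[:,2]>lo] if (P[:,2]>lo).sum()>5 else P
        if len(Q)<5: continue
        print(nm,len(Q),cv2.minAreaRect(Q[:,:2].astype(np.float32)),Q.mean(0).round(1),P[:,2].max())
E
```

```text
scene 2149 1492 162 683
deck n [-0.496 -0.067  0.866] yaw 7.7 c [713.1 234.5 146.7] 1361
 uv pct [[563.0, 77.0], [567.0, 79.0], [803.0, 244.0], [805.0, 250.0]]
 rect ((683.009033203125, 165.13082885742188), (178.95538330078125, 245.51986694335938), 89.7475814819336)
 plane d -242.0
strap n [-0.175 -0.016  0.984] tilt 10.1 [670.8 253.5 200.5] 1109
 y minmax [[549.0, 199.0, 178.0], [674.0, 253.0, 208.0], [753.0, 305.0, 214.0]]
red 126 ((606.3856201171875, -216.45175170898438), (15.607160568237305, 61.14402389526367), 85.90834045410156) [ 608.2 -216.3  121.8] 126.0142993179453
wood 683 ((604.847900390625, -216.01669311523438), (75.43250274658203, 110.49671936035156), 84.80171203613281) [ 613.1 -215.    54.3] 61.705975923867754
top 2000 1922 79 548
deck n [-0.496 -0.063  0.866] yaw 7.3 c [686.2 237.5 132. ] 1440
 uv pct [[560.0, 80.0], [565.0, 81.0], [798.0, 254.0], [800.0, 256.0]]
 rect ((678.672607421875, 166.6697235107422), (243.35389709472656, 178.83682250976562), 0.7550054788589478)
 plane d -241.1
strap n [-0.18  -0.02   0.983] tilt 10.4 [660.4 253.2 199.7] 900
 y minmax [[549.0, 201.0, 178.0], [660.0, 253.0, 206.0], [754.0, 305.0, 216.0]]
red 79 ((603.7922973632812, -214.41677856445312), (12.999920845031738, 54.27219009399414), 87.02225494384766) [ 602.2 -214.6  123. ] 128.885441775858
wood 548 ((604.6993408203125, -216.9077606201172), (75.73536682128906, 105.4491195678711), 84.04816436767578) [ 602.8 -215.7   55.4] 61.97810623497685
```

```bash
cat >> h.py <<'E'
yaw=0.131
ex=np.array([np.cos(yaw)*.866,np.sin(yaw)*.866,.5]);ey=np.array([-np.sin(yaw),np.cos(yaw),0]);en=np.cross(ex,ey)
D0=np.array([629.,250.3,100.]); RD=np.stack([ex,ey,en],1)   # deck frame
dk=lambda x,y,z: D0+RD@[x,y,z]
RT=np.stack([ey,ex,-en],1)                                  # tool over the deck
def cur():
    o=ctrl.get_obs(); return np.array(o["ee_pos"]),R.from_rotvec(o["orientation"]).as_matrix()
def plan(targets, start=None, step=200., ang=33.):
    p,M=start or cur()
    for tp,tM in targets:
        rv=R.from_matrix(M.T@tM).as_rotvec(); n=int(np.ceil(max(np.linalg.norm(tp-p)/step,np.degrees(np.linalg.norm(rv))/ang,1e-9)))
        p0,M0=p,M
        for i in range(1,n+1):
            q=p0+(tp-p0)*i/n; Q=M0@R.from_rotvec(rv*i/n).as_matrix()
            d=(M.T@(q-p)).round(1); r=R.from_matrix(M.T@Q).as_rotvec().round(3)
            print([d.tolist(),r.tolist()]); p=p+M@d; M=M@R.from_rotvec(r).as_matrix()
        print("--")
E
python3 - <<'E'
from h import *
print(D0, en)
plan([(np.array([300,-250,260.]),R.from_matrix(np.array([[0,1,0],[1,0,0],[0,0,-1.]])).as_matrix()@R.from_euler('z',40,degrees=True).as_matrix()),(dk(-40,0,170),RT),(dk(-19,0,118),RT)])
E
```

```text
[629.  250.3 100. ] [-0.49571588 -0.06531282  0.866     ]
[[114.7, -154.5, -18.7], [-0.0, -0.0, -0.312]]
[[156.7, -111.8, -18.6], [-0.0, -0.0, -0.313]]
--
[[168.8, -50.1, 10.9], [-0.164, 0.072, -0.27]]
[[175.4, -5.7, 18.8], [-0.165, 0.072, -0.27]]
[[169.2, 36.9, 34.0], [-0.164, 0.073, -0.269]]
--
[[0.0, 21.0, 51.9], [-0.0, -0.0, -0.0]]
--
```

Request:
servo_tool(deltas=[[[114.7,-154.5,-18.7],[0,0,-0.312]],[[114.7,-154.5,-18.7],[0,0,-0.312]],[[114.7,-154.5,-18.7],[0,0,-0.312]],[[114.7,-154.5,-18.7],[0,0,-0.312]],[[114.7,-154.5,-18.7],[0,0,-0.312]]], grip=1)

```text
t: 0.92
ee_pos: [227.1, -424.7, 241.5]
orientation: [-3.018, -0.869, -0.0]
ft_force: [0.2, 0.8, -0.1]
width: 58.0
grasp_force: 0.0
```

Request:
servo_tool(deltas=[[[156.7,-111.8,-18.6],[0,0,-0.313]],[[156.7,-111.8,-18.6],[0,0,-0.313]],[[156.7,-111.8,-18.6],[0,0,-0.313]],[[156.7,-111.8,-18.6],[0,0,-0.313]],[[156.7,-111.8,-18.6],[0,0,-0.313]]])

```text
t: 1.33
ee_pos: [300.4, -247.2, 260.4]
orientation: [2.846, 1.329, 0.001]
ft_force: [0.4, -0.9, 0.0]
width: 24.3
grasp_force: 0.0
```

Request:
servo_tool(deltas=[[[168.8,-50.1,10.9],[-0.164,0.072,-0.27]],[[168.8,-50.1,10.9],[-0.164,0.072,-0.27]],[[168.8,-50.1,10.9],[-0.164,0.072,-0.27]],[[168.8,-50.1,10.9],[-0.164,0.072,-0.27]],[[168.8,-50.1,10.9],[-0.164,0.072,-0.27]]])

```text
t: 1.75
ee_pos: [370.8, -84.1, 249.2]
orientation: [2.533, 1.638, 0.206]
ft_force: [0.1, 0.5, 1.0]
width: 0.6
grasp_force: 0.0
```

Request:
servo_tool(deltas=[[[175.4,-5.7,18.8],[-0.165,0.072,-0.27]],[[175.4,-5.7,18.8],[-0.165,0.072,-0.27]],[[175.4,-5.7,18.8],[-0.165,0.072,-0.27]],[[175.4,-5.7,18.8],[-0.165,0.072,-0.27]],[[175.4,-5.7,18.8],[-0.165,0.072,-0.27]]])

```text
t: 2.17
ee_pos: [441.8, 77.7, 238.8]
orientation: [2.182, 1.881, 0.393]
ft_force: [0.3, -1.0, 0.2]
width: 0.5
grasp_force: 0.0
```

Request:
servo_tool(deltas=[[[169.2,36.9,34.0],[-0.164,0.073,-0.269]],[[169.2,36.9,34.0],[-0.164,0.073,-0.269]],[[169.2,36.9,34.0],[-0.164,0.073,-0.269]],[[169.2,36.9,34.0],[-0.164,0.073,-0.269]],[[169.2,36.9,34.0],[-0.164,0.073,-0.269]]])

```text
t: 2.58
ee_pos: [512.5, 239.5, 227.7]
orientation: [1.805, 2.065, 0.558]
ft_force: [0.2, -0.1, 0.9]
width: 0.7
grasp_force: 0.0
```

```bash
python3 - <<'E'
from h import *
plan([(dk(-19,0,112),RT),(dk(-28,0,71),RT),(dk(-32,0,42),RT),(dk(-32,0,13),RT)])
p=get_image("scene"); m=finder.silhouettes("strap",p)[0]["mask"]
P=(pts(p,m)-D0)@RD
# profile of strap top in deck frame, along centre
k=(abs(P[:,1])<30)
for a in range(-60,180,20):
    q=P[k&(P[:,0]>a)&(P[:,0]<a+20)]; print(a+10,len(q),np.median(q[:,2]).round(0) if len(q) else None, end='; ')
print(R.from_matrix(RT.T@cur()[1]).as_rotvec().round(3))
cv2.imwrite("pics/s2.png",cv2.resize(p["frame"][100:300,300:540],None,fx=2.5,fy=2.5))
E
```

```text
[[-4.8, 18.2, 57.1], [0.003, -0.003, 0.002]]
--
[[-0.0, -9.0, 41.0], [-0.0, -0.0, -0.0]]
--
[[-0.0, -3.9, 29.0], [-0.0, -0.0, -0.0]]
--
[[-0.0, -0.0, 29.0], [-0.0, -0.0, -0.0]]
--
-50 0 None; -30 78 108.0; -10 198 98.0; 10 19 84.0; 30 162 80.0; 50 101 71.0; 70 42 79.0; 90 186 73.0; 110 196 62.0; 130 188 52.0; 150 201 41.0; 170 67 35.0; [ 0.     0.002 -0.002]
```

View pics/s2.png

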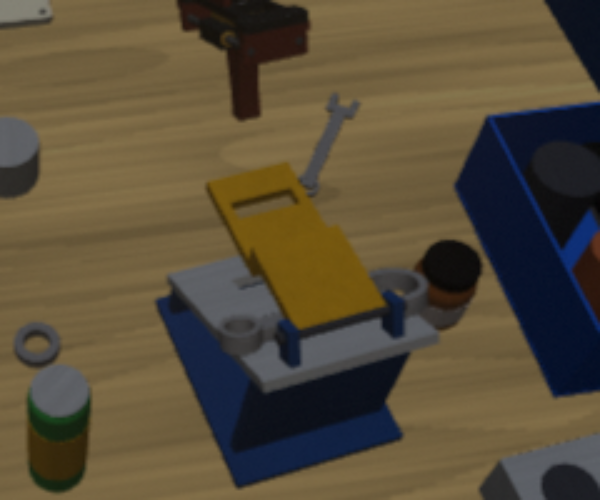

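The closed gripper (≈(245,115) in the crop) hangs clear above the strap's free end (≈(250,180)). I'll push it down along the arc.

Request:
servo_tool(deltas=[[[-4.8,18.2,57.1],[0.003,-0.003,0.002]],[[-4.8,18.2,57.1],[0.003,-0.003,0.002]],[[-4.8,18.2,57.1],[0.003,-0.003,0.002]],[[-4.8,18.2,57.1],[0.003,-0.003,0.002]]])

```text
t: 3.02
ee_pos: [554.2, 233.7, 186.0]
orientation: [1.816, 2.06, 0.543]
ft_force: [-0.7, -0.0, 0.1]
width: 0.6
grasp_force: 0.0
```

Request:
servo_tool(deltas=[[[0,-2,8],[0,0,0]],[[0,-4,16],[0,0,0]],[[0,-6,24],[0,0,0]],[[0,-8,32],[0,0,0]],[[0,-9,41],[0,0,0]]])

```text
t: 3.43
ee_pos: [566.7, 236.7, 147.3]
orientation: [1.813, 2.06, 0.548]
ft_force: [-1.5, -0.3, 0.7]
width: 0.3
grasp_force: 0.7
```

Request:
servo_tool(deltas=[[[0,-1,7],[0,0,0]],[[0,-2,14],[0,0,0]],[[0,-3,21],[0,0,0]],[[0,-4,29],[0,0,0]],[[0,-4,29],[0,0,0]]])

```text
t: 3.85
ee_pos: [577.8, 238.1, 119.4]
orientation: [1.814, 2.061, 0.547]
ft_force: [-1.6, 0.1, 0.3]
width: 0.4
grasp_force: 0.0
```

Request:
servo_tool(deltas=[[[0,0,7],[0,0,0]],[[0,0,14],[0,0,0]],[[0,0,20],[0,0,0]],[[0,0,24],[0,0,0]],[[0,0,24],[0,0,0]]])

```text
t: 4.27
ee_pos: [590.1, 239.9, 99.1]
orientation: [1.813, 2.061, 0.548]
ft_force: [-0.3, 0.1, 0.1]
width: 0.4
grasp_force: 0.0
```

```bash
python3 - <<'E'
from h import *
p=get_image("scene"); m=finder.silhouettes("strap",p)[0]["mask"]
P=(pts(p,m)-D0)@RD
k=(abs(P[:,1])<40)
for a in range(-60,180,20):
    q=P[k&(P[:,0]>a)&(P[:,0]<a+20)]; print(a+10,len(q),np.median(q[:,2]).round(0) if len(q) else None, end='; ')
print("tcp deck",((cur()[0]-D0)@RD).round(1))
cv2.imwrite("pics/s3.png",cv2.resize(p["frame"][100:300,300:540],None,fx=2.5,fy=2.5))
E
```

```text
-50 23 18.0; -30 105 17.0; -10 141 14.0; 10 76 16.0; 30 35 16.0; 50 3 35.0; 70 124 37.0; 90 137 36.0; 110 144 35.0; 130 144 35.0; 150 158 34.0; 170 26 34.0; tcp deck [-35.1  -5.2  19.3]
```

View pics/s3.png

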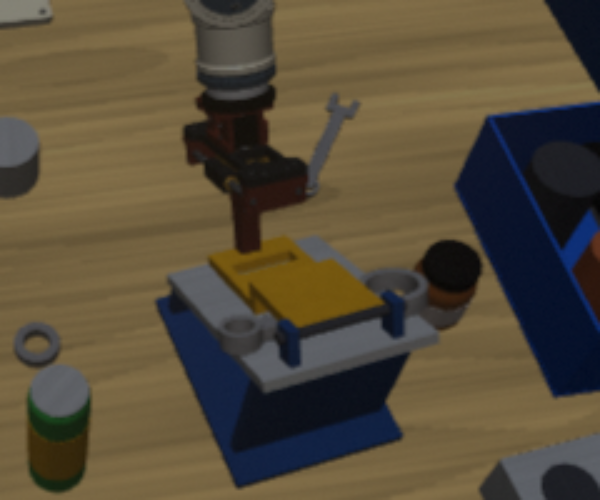

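The strap is almost flat, with the gripper (≈(248,245)) on its free end. The last few mm I push gently.

Request:
servo_tool(deltas=[[[4,2,2],[0,0,0]],[[4,2,4],[0,0,0]],[[4,2,5],[0,0,0]],[[4,2,6],[0,0,0]]])

```text
t: 4.7
ee_pos: [594.8, 245.1, 95.2]
orientation: [1.812, 2.061, 0.549]
ft_force: [-10.6, -2.0, 19.2]
width: 0.1
grasp_force: 11.2
```

Request:
servo_tool(deltas=[[[0,0,1],[0,0,0]],[[0,0,2],[0,0,0]],[[0,0,2],[0,0,0]]])

```text
t: 4.95
ee_pos: [594.9, 245.1, 95.0]
orientation: [1.812, 2.06, 0.551]
ft_force: [-19.0, -3.4, 27.6]
width: 0.4
grasp_force: 16.7
```

```bash
cat >> h.py <<'E'
yb=-0.0925
RB=np.array([[np.cos(yb),np.sin(yb),0],[np.sin(yb),-np.cos(yb),0],[0,0,-1]])
B=np.array([604.8,-216,0.])
E
python3 - <<'E'
from h import *
plan([(dk(-50,0,110),cur()[1]),(B+[0,0,230],RB)])
E
```

```text
[[0.4, -17.7, -97.1], [0.0, 0.0, 0.0]]
--
[[-114.8, 10.6, -11.0], [0.094, -0.117, 0.436]]
[[-100.3, 57.7, -1.5], [0.093, -0.116, 0.437]]
[[-66.4, 94.9, 1.1], [0.094, -0.117, 0.436]]
[[-20.3, 113.9, -3.7], [0.094, -0.117, 0.437]]
--
```

Request:
servo_tool(deltas=[[[0,-5,-40],[0,0,0]],[[0,-17.7,-97],[0,0,0]],[[0,-17.7,-97],[0,0,0]],[[0,-17.7,-97],[0,0,0]]], grip=-1)

```text
t: 5.28
ee_pos: [531.2, 237.0, 170.6]
orientation: [1.812, 2.06, 0.551]
ft_force: [0.4, 0.6, -0.8]
width: 23.9
grasp_force: 0.0
```

Request:
servo_tool(deltas=[[[-114.8,10.6,-11],[0.094,-0.117,0.436]],[[-114.8,10.6,-11],[0.094,-0.117,0.436]],[[-114.8,10.6,-11],[0.094,-0.117,0.436]],[[-114.8,10.6,-11],[0.094,-0.117,0.436]],[[-114.8,10.6,-11],[0.094,-0.117,0.436]]])

```text
t: 5.7
ee_pos: [552.7, 122.0, 183.4]
orientation: [2.312, 1.635, 0.446]
ft_force: [0.4, 1.0, 0.5]
width: 56.8
grasp_force: 0.0
```

Request:
servo_tool(deltas=[[[-100.3,57.7,-1.5],[0.093,-0.116,0.437]],[[-100.3,57.7,-1.5],[0.093,-0.116,0.437]],[[-100.3,57.7,-1.5],[0.093,-0.116,0.437]],[[-100.3,57.7,-1.5],[0.093,-0.116,0.437]],[[-100.3,57.7,-1.5],[0.093,-0.116,0.437]]])

```text
t: 6.12
ee_pos: [570.5, 8.8, 197.9]
orientation: [2.71, 1.119, 0.318]
ft_force: [0.3, 0.4, 0.8]
width: 87.4
grasp_force: 0.0
```

Request:
servo_tool(deltas=[[[-66.4,94.9,1.1],[0.094,-0.117,0.436]],[[-66.4,94.9,1.1],[0.094,-0.117,0.436]],[[-66.4,94.9,1.1],[0.094,-0.117,0.436]],[[-66.4,94.9,1.1],[0.094,-0.117,0.436]],[[-66.4,94.9,1.1],[0.094,-0.117,0.436]]])

```text
t: 6.53
ee_pos: [588.2, -104.2, 212.4]
orientation: [2.993, 0.521, 0.166]
ft_force: [-0.4, -0.9, -0.5]
width: 87.7
grasp_force: 0.0
```

Request:
servo_tool(deltas=[[[-20.3,113.9,-3.7],[0.094,-0.117,0.437]],[[-20.3,113.9,-3.7],[0.094,-0.117,0.437]],[[-20.3,113.9,-3.7],[0.094,-0.117,0.437]],[[-20.3,113.9,-3.7],[0.094,-0.117,0.437]],[[-20.3,113.9,-3.7],[0.094,-0.117,0.437]]])

```text
t: 6.95
ee_pos: [605.8, -217.1, 226.7]
orientation: [3.137, -0.144, -0.005]
ft_force: [0.9, 1.0, -0.0]
width: 87.6
grasp_force: 0.0
```

```bash
python3 - <<'E'
from h import *
p=get_image("wrist"); cv2.imwrite("pics/w1.png",p["frame"])
hsv=cv2.cvtColor(p["frame"],cv2.COLOR_BGR2HSV); H,S,V=cv2.split(hsv)
P=pts(p,((H<6)|(H>174))&(S>150)); k=(abs(P[:,:2]-B[:2])<60).all(1)&(P[:,2]>60); P=P[k]; Q=P[P[:,2]>P[:,2].max()-6]
print(len(Q),cv2.minAreaRect(Q[:,:2].astype(np.float32)),P[:,2].max())
p2=pts(p,(H>8)&(H<25)&(S<170)); k=(abs(p2[:,:2]-B[:2])<80).all(1)&(abs(p2[:,2]-55)<7); print(k.sum(),cv2.minAreaRect(p2[k][:,:2].astype(np.float32)))
plan([(B+[0,0,140],RB),(B+[0,0,76],RB)])
E
```

```text
1 ((631.7420654296875, -191.45596313476562), (0.0, 0.0), 0.0) 341.34339978964704
5959 ((603.551513671875, -217.0170135498047), (75.08746337890625, 105.14010620117188), 84.44011688232422)
[[-0.0, 0.1, 86.4], [0.001, 0.004, 0.005]]
--
[[-0.0, 0.0, 64.0], [0.0, -0.0, 0.0]]
--
```

View pics/w1.png

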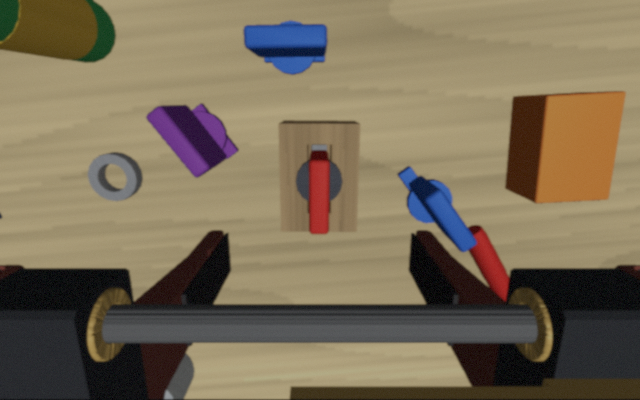

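The picture shows the red handle at (319,190) in the wooden block at (319,177), between the open fingers. Blue (440,210) and (287,45) and purple (195,140) lie loose beside it, so this is the one. I descend and grip.

Request:
servo_tool(deltas=[[[-1,0,86],[0.001,0.004,0.005]],[[-1,0,86],[0.001,0.004,0.005]],[[-1,0,86],[0.001,0.004,0.005]],[[-1,0,86],[0.001,0.004,0.005]]])

```text
t: 7.33
ee_pos: [601.7, -213.7, 139.5]
orientation: [-3.137, 0.145, 0.008]
ft_force: [0.4, 0.4, 0.8]
width: 87.4
grasp_force: 0.0
```

Request:
servo_tool(deltas=[[[0,0,25],[0,0,0]],[[0,0,50],[0,0,0]],[[0,0,64],[0,0,0]],[[0,0,64],[0,0,0]]])

```text
t: 7.67
ee_pos: [603.4, -215.4, 77.1]
orientation: [-3.137, 0.15, 0.002]
ft_force: [-0.1, 0.3, 0.3]
width: 87.8
grasp_force: 0.0
```

Request:
servo_tool(deltas=[[[0,0,0],[0,0,0]],[[0,0,0],[0,0,0]],[[0,0,0],[0,0,0]],[[0,0,0],[0,0,0]],[[0,0,0],[0,0,0]]], grip=1)

```text
t: 8.08
ee_pos: [604.8, -216.8, 79.2]
orientation: [3.137, -0.154, 0.005]
ft_force: [0.4, 0.1, -0.3]
width: 58.1
grasp_force: 0.0
```

Request:
servo_tool(deltas=[[[0,0,0],[0,0,0]],[[0,0,0],[0,0,0]],[[0,0,0],[0,0,0]],[[0,0,0],[0,0,0]],[[0,0,0],[0,0,0]]])

```text
t: 8.5
ee_pos: [604.1, -216.6, 78.1]
orientation: [-3.138, 0.155, -0.002]
ft_force: [-0.2, -0.2, -0.2]
width: 24.4
grasp_force: 0.0
```

Request:
servo_tool(deltas=[[[0,0,0],[0,0,0]],[[0,0,0],[0,0,0]],[[0,0,0],[0,0,0]],[[0,0,0],[0,0,0]],[[0,0,0],[0,0,0]]])

```text
t: 8.92
ee_pos: [604.1, -216.5, 78.1]
orientation: [-3.138, 0.155, -0.002]
ft_force: [0.4, -0.5, -0.3]
width: 15.8
grasp_force: 30.0
```

Request:
servo_tool(deltas=[[[0,0,-30],[0,0,0]],[[0,0,-60],[0,0,0]],[[0,0,-100],[0,0,0]],[[0,0,-135],[0,0,0]],[[0,0,-135],[0,0,0]]])

```text
t: 9.33
ee_pos: [607.7, -218.0, 220.7]
orientation: [3.134, -0.154, 0.019]
ft_force: [2.0, -0.1, -2.5]
width: 16.0
grasp_force: 30.0
```

```bash
python3 - <<'E'
from h import *
o=ctrl.get_obs(); print(o["width"],o["grasp_force"],o["ft_force"])
tp,tM=cur()
for n in ["scene","top"]:
    p=get_image(n); f=p["frame"]; hsv=cv2.cvtColor(f,cv2.COLOR_BGR2HSV); H,S,V=cv2.split(hsv)
    P=pts(p,np.ones(H.shape,bool)); keep=p["depth"].ravel()>0
    hh=np.stack([c.ravel()[keep] for c in (H,S,V)],1)
    L=(P-tp)@tM   # tool frame
    k=(abs(L[:,0])<50)&(abs(L[:,1])<40)&(L[:,2]>5)&(L[:,2]<75)
    for a in range(5,75,5):
        q=L[k&(L[:,2]>=a)&(L[:,2]<a+5)]
        if len(q)>3: print(n,a,len(q),q[:,0].min().round(),q[:,0].max().round(),q[:,1].min().round(),q[:,1].max().round())
    cc=np.linalg.inv(p["pose"])@np.append(tp+[0,0,-20],1); uv=(p["K"]@cc[:3])[:2]/cc[2]; u,v=uv.astype(int)
    cv2.imwrite(f"pics/g_{n}.png",cv2.resize(f[v-50:v+50,u-50:u+50],None,fx=5,fy=5,interpolation=cv2.INTER_CUBIC))
plan([(dk(0,0,165),RT)])
E
```

```text
16.031386822521117 29.999586939811707 [ 1.96219894 -0.11593065 -2.53279106]
scene 5 10 7.0 32.0 -8.0 4.0
scene 10 29 -3.0 31.0 -21.0 16.0
scene 15 48 -13.0 20.0 -21.0 20.0
scene 20 9 8.0 22.0 -21.0 15.0
scene 45 5 4.0 8.0 -7.0 3.0
scene 50 49 -2.0 31.0 -9.0 7.0
scene 55 23 5.0 32.0 -9.0 6.0
scene 60 5 14.0 29.0 -8.0 4.0
[[-25.4, -112.1, -7.3], [-0.092, 0.117, -0.439]]
[[25.9, -110.8, -17.7], [-0.093, 0.117, -0.438]]
[[72.3, -87.1, -21.2], [-0.092, 0.117, -0.439]]
[[104.4, -45.8, -16.9], [-0.092, 0.117, -0.438]]
--
```

View pics/g_scene.png

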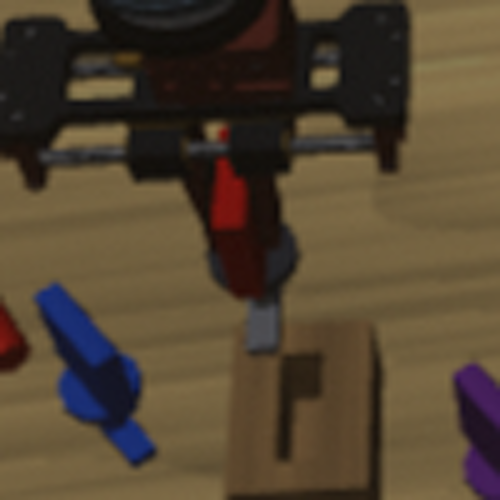

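The red bolt hangs straight in the fingers with its head (≈(262,325)) clear of the block. Now I carry it over the slot.

Request:
servo_tool(deltas=[[[-25,-112,-7],[-0.092,0.117,-0.439]],[[-25,-112,-7],[-0.092,0.117,-0.439]],[[-25,-112,-7],[-0.092,0.117,-0.439]],[[-25,-112,-7],[-0.092,0.117,-0.439]],[[-25,-112,-7],[-0.092,0.117,-0.439]]])

```text
t: 9.85
ee_pos: [587.2, -100.2, 217.4]
orientation: [2.996, 0.526, 0.165]
ft_force: [0.0, 0.9, -3.3]
width: 15.7
grasp_force: 30.0
```

Request:
servo_tool(deltas=[[[26,-111,-18],[-0.093,0.117,-0.438]],[[26,-111,-18],[-0.093,0.117,-0.438]],[[26,-111,-18],[-0.093,0.117,-0.438]],[[26,-111,-18],[-0.093,0.117,-0.438]],[[26,-111,-18],[-0.093,0.117,-0.438]]])

```text
t: 10.27
ee_pos: [573.8, 12.5, 225.7]
orientation: [2.711, 1.126, 0.318]
ft_force: [-0.5, 0.3, -3.3]
width: 15.9
grasp_force: 30.0
```

Request:
servo_tool(deltas=[[[72,-87,-21],[-0.092,0.117,-0.439]],[[72,-87,-21],[-0.092,0.117,-0.439]],[[72,-87,-21],[-0.092,0.117,-0.439]],[[72,-87,-21],[-0.092,0.117,-0.439]],[[72,-87,-21],[-0.092,0.117,-0.439]]])

```text
t: 10.68
ee_pos: [560.4, 125.1, 233.1]
orientation: [2.31, 1.645, 0.447]
ft_force: [-1.0, -0.7, -4.1]
width: 16.0
grasp_force: 30.0
```

Request:
servo_tool(deltas=[[[104,-46,-17],[-0.092,0.117,-0.438]],[[104,-46,-17],[-0.092,0.117,-0.438]],[[104,-46,-17],[-0.092,0.117,-0.438]],[[104,-46,-17],[-0.092,0.117,-0.438]],[[104,-46,-17],[-0.092,0.117,-0.438]]])

```text
t: 11.1
ee_pos: [546.6, 238.2, 240.6]
orientation: [1.816, 2.063, 0.548]
ft_force: [-0.4, -0.8, -2.5]
width: 15.9
grasp_force: 30.0
```

Request:
servo_tool(deltas=[[[0,0,0],[0,0,0]],[[0,0,0],[0,0,0]],[[0,0,0],[0,0,0]],[[0,0,0],[0,0,0]]])

```text
t: 11.43
ee_pos: [547.4, 238.1, 241.9]
orientation: [1.815, 2.061, 0.551]
ft_force: [-0.4, -0.1, -3.9]
width: 15.8
grasp_force: 30.0
```

```bash
python3 - <<'E'
from h import *
tp,tM=cur(); print("tcp deck",((tp-D0)@RD).round(1), "rot err", R.from_matrix(tM.T@RT).as_rotvec().round(3))
for n in ["scene","top","wrist"]:
    p=get_image(n); f=p["frame"]; hsv=cv2.cvtColor(f,cv2.COLOR_BGR2HSV); H,S,V=cv2.split(hsv)
    P=pts(p,np.ones(H.shape,bool)); keep=p["depth"].ravel()>0
    h,s,v=[c.ravel()[keep] for c in (H,S,V)]
    X=(P-D0)@RD
    y=(h>18)&(h<30)&(s>150)
    # slot edges: yellow points near z=12, rows across centre
    k=y&(abs(X[:,2]-12)<6)&(abs(X[:,0])<60)&(abs(X[:,1])<60)
    a=X[k]; c=a[abs(a[:,1])<25]; lo=c[c[:,0]<0][:,0]; hi=c[c[:,0]>0][:,0]
    c2=a[abs(a[:,0])<5]
    print(n,k.sum(),"strap z",np.median(a[:,2]).round(1) if len(a) else None,"slot x",lo.max().round(1) if len(lo) else None,hi.min().round(1) if len(hi) else None,
      "slot y",c2[c2[:,1]<0][:,1].max().round(1) if (c2[:,1]<0).any() else None,c2[c2[:,1]>0][:,1].min().round(1) if (c2[:,1]>0).any() else None,"strap y",a[:,1].min().round(1),a[:,1].max().round(1),"xmin",a[:,0].min().round(1)) if len(a) else 0
    if n=="wrist": cv2.imwrite("pics/w2.png",f)
plan([(dk(0,-1,90),RT)])
E
```

```text
tcp deck [ -0.5  -1.4 164.1] rot err [-0.003  0.    -0.005]
scene 411 strap z 11.6 slot x -10.4 8.1 slot y -37.6 32.6 strap y -48.5 45.6 xmin -50.3
top 545 strap z 12.1 slot x -11.3 11.2 slot y -35.6 None strap y -46.5 43.9 xmin -44.9
wrist 8013 strap z 14.3 slot x -13.5 10.2 slot y None 33.3 strap y -46.4 44.6 xmin -45.6
[[-0.3, 0.8, 74.4], [-0.002, -0.001, -0.002]]
--
```

View pics/w2.png

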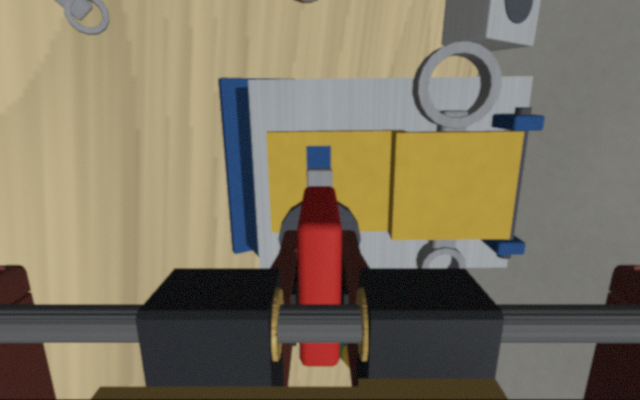

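The bolt head (320,178) lines up with the strap's slot (320,158), and the numbers agree within about 1 mm. Going in.

Request:
servo_tool(deltas=[[[-0.8,0,25],[-0.002,0,-0.003]],[[-0.8,0,50],[-0.002,0,-0.003]],[[-0.8,0,72],[-0.002,0,-0.003]],[[-0.8,0,72],[-0.002,0,-0.003]]])

```text
t: 11.92
ee_pos: [582.3, 242.4, 176.0]
orientation: [1.809, 2.067, 0.547]
ft_force: [-0.0, -0.4, -3.6]
width: 15.8
grasp_force: 30.0
```

Request:
servo_tool(deltas=[[[0,0,4],[0,0,0]],[[0,0,8],[0,0,0]],[[0,0,12],[0,0,0]],[[0,0,15],[0,0,0]],[[0,0,18],[0,0,0]]])

```text
t: 12.33
ee_pos: [591.7, 244.6, 164.6]
orientation: [1.806, 2.065, 0.555]
ft_force: [0.4, -0.5, -4.0]
width: 15.8
grasp_force: 30.0
```

```bash
python3 - <<'E'
from h import *
tp,tM=cur(); print("tcp deck",((tp-D0)@RD).round(1), R.from_matrix(tM.T@RT).as_rotvec().round(3), (np.array(ctrl.get_obs()["ft_force"])@RD).round(1))
E
```

```text
tcp deck [-0.4 -0.8 74.8] [ 0.001 -0.002  0.002] [-1.7 -0.5 -3.6]
```

Request:
servo_tool(deltas=[[[-0.8,0,4],[0,0,0]],[[-0.8,0,8],[0,0,0]],[[-0.8,0,12],[0,0,0]],[[-0.8,0,16],[0,0,0]],[[-0.8,0,19],[0,0,0]]])

```text
t: 12.75
ee_pos: [601.1, 244.8, 147.0]
orientation: [1.807, 2.066, 0.553]
ft_force: [0.2, -0.3, -2.8]
width: 15.9
grasp_force: 30.0
```

Request:
servo_tool(deltas=[[[0,0,4],[0,0,0]],[[0,0,8],[0,0,0]],[[0,0,12],[0,0,0]],[[0,0,15],[0,0,0]],[[0,0,15],[0,0,0]]])

```text
t: 13.17
ee_pos: [608.4, 245.7, 133.8]
orientation: [1.807, 2.066, 0.552]
ft_force: [0.9, 0.3, -3.0]
width: 15.9
grasp_force: 30.0
```

```bash
python3 - <<'E'
from h import *
tp,tM=cur(); print("tcp deck",((tp-D0)@RD).round(1), R.from_matrix(tM.T@RT).as_rotvec().round(3), (np.array(ctrl.get_obs()["ft_force"])@RD).round(1))
E
```

```text
tcp deck [-1.3 -1.8 39.8] [-0.001 -0.001  0.002] [-0.7  0.2 -3.1]
```

Request:
servo_tool(deltas=[[[0,0.5,1],[0,0,0]],[[0,0.5,2],[0,0,0]],[[0,0.5,3],[0,0,0]],[[0,0.5,3],[0,0,0]]])

```text
t: 13.5
ee_pos: [610.3, 246.1, 132.2]
orientation: [1.807, 2.065, 0.553]
ft_force: [-0.1, 0.6, -3.1]
width: 15.6
grasp_force: 30.0
```

Request:
servo_tool(deltas=[[[0,0,0.5],[0,0,0]],[[0,0,1],[0,0,0]],[[0,0,1.5],[0,0,0]],[[0,0,1.5],[0,0,0]]])

```text
t: 13.83
ee_pos: [611.0, 246.2, 131.0]
orientation: [1.807, 2.065, 0.553]
ft_force: [-0.4, -0.8, -2.0]
width: 15.9
grasp_force: 30.0
```

```bash
python3 - <<'E'
from h import *
tp,tM=cur(); print("tcp deck",((tp-D0)@RD).round(1), R.from_matrix(tM.T@RT).as_rotvec().round(3), (np.array(ctrl.get_obs()["ft_force"])@RD).round(1))
E
```

```text
tcp deck [-0.5 -1.7 36. ] [-0.    -0.001  0.002] [-1.5 -0.7 -1.4]
```

Request:
servo_tool(deltas=[[[0,0,0.5],[0,0,0]],[[0,0,1],[0,0,0]],[[0,0,1.5],[0,0,0]],[[0,0,1.5],[0,0,0]]])

```text
t: 14.17
ee_pos: [611.1, 246.2, 130.8]
orientation: [1.806, 2.065, 0.554]
ft_force: [-14.0, -2.9, 15.1]
width: 16.2
grasp_force: 30.0
```

```bash
python3 - <<'E'
from h import *
tp,tM=cur(); print("tcp deck",((tp-D0)@RD).round(1), R.from_matrix(tM.T@RT).as_rotvec().round(3), (np.array(ctrl.get_obs()["ft_force"])@RD).round(1))
E
```

```text
tcp deck [-0.4 -1.7 35.9] [ 0.    -0.001  0.002] [-4.8 -1.1 20.3]
```

The collar is on the strap. I back off slightly and give the quarter turn.

Request:
servo_tool(deltas=[[[0,0,-1],[0,0,0]],[[0,0,-1],[0,0,-0.12]],[[0,0,-1],[0,0,-0.24]],[[0,0,-1],[0,0,-0.36]],[[0,0,-1],[0,0,-0.48]]])

```text
t: 14.58
ee_pos: [611.4, 245.8, 131.2]
orientation: [1.229, 2.384, 0.411]
ft_force: [-4.0, -4.3, 5.8]
width: 15.7
grasp_force: 30.0
```

Request:
servo_tool(deltas=[[[0,0,0],[0,0,-0.12]],[[0,0,0],[0,0,-0.24]],[[0,0,0],[0,0,-0.36]],[[0,0,0],[0,0,-0.48]],[[0,0,0],[0,0,-0.58]]])

```text
t: 15.0
ee_pos: [611.8, 245.7, 131.4]
orientation: [0.488, 2.589, 0.221]
ft_force: [-2.8, -4.1, 4.5]
width: 16.0
grasp_force: 30.0
```

Request:
servo_tool(deltas=[[[0,0,0],[0,0,-0.12]],[[0,0,0],[0,0,-0.24]],[[0,0,0],[0,0,-0.36]],[[0,0,0],[0,0,-0.51]],[[0,0,0],[0,0,-0.51]]])

```text
t: 15.42
ee_pos: [612.1, 245.9, 131.6]
orientation: [-0.181, 2.611, 0.045]
ft_force: [-1.7, -3.8, 5.4]
width: 15.8
grasp_force: 30.0
```

```bash
python3 - <<'E'
from h import *
tp,tM=cur(); o=ctrl.get_obs(); print("tcp deck",((tp-D0)@RD).round(1), R.from_matrix(RT.T@tM).as_rotvec().round(3), (np.array(o["ft_force"])@RD).round(1),o["moment"],o["width"])
E
```

```text
tcp deck [ 0.8 -2.1 36. ] [-2.000e-03 -1.000e-03 -1.578e+00] [ 0.8 -3.6  5.7] [-0.51495471 -0.19649727 -0.4385198 ] 15.802250990932375
```

Request:
servo_tool(deltas=[[[0,0,0],[0,0,0]],[[0,0,0],[0,0,0]],[[0,0,0],[0,0,0]],[[0,0,0],[0,0,0]],[[0,0,0],[0,0,0]]], grip=-1)

```text
t: 15.83
ee_pos: [611.3, 246.4, 130.4]
orientation: [-0.173, 2.613, 0.047]
ft_force: [0.0, -0.2, -0.2]
width: 45.6
grasp_force: 0.0
```

Request:
servo_tool(deltas=[[[0,0,-10],[0,0,0]],[[0,0,-40],[0,0,0]],[[0,0,-75],[0,0,0]],[[0,0,-115],[0,0,0]],[[0,0,-140],[0,0,0]]])

```text
t: 16.25
ee_pos: [540.9, 237.1, 254.1]
orientation: [-0.173, 2.612, 0.049]
ft_force: [0.1, 1.0, 1.0]
width: 78.9
grasp_force: 0.0
```

Request:
servo_tool(deltas=[[[-60,0,-30],[0,0,0]],[[-60,0,-30],[0,0,0]],[[-60,0,-30],[0,0,0]],[[-60,0,-30],[0,0,0]]])

```text
t: 16.58
ee_pos: [579.4, 242.1, 309.2]
orientation: [-0.172, 2.611, 0.048]
ft_force: [-0.0, 0.3, -1.0]
width: 87.6
grasp_force: 0.0
```

```bash
python3 - <<'E'
from h import *
ims=[]
for n in ["scene","top"]:
    p=get_image(n); f=p["frame"]; hsv=cv2.cvtColor(f,cv2.COLOR_BGR2HSV); H,S,V=cv2.split(hsv)
    P=(pts(p,((H<6)|(H>174))&(S>150))-D0)@RD; k=(abs(P[:,:2])<80).all(1)&(P[:,2]>10)&(P[:,2]<110); P=P[k]
    if len(P)<9: print(n,len(P)); continue
    T=P[P[:,2]>P[:,2].max()-8]; print(n,len(P),"zmax",P[:,2].max().round(1),cv2.minAreaRect(T[:,:2].astype(np.float32)))
    m=(H>18)&(H<30)&(S>150); Y=(pts(p,m)-D0)@RD; a=Y[(abs(Y[:,0])<45)&(abs(Y[:,1])<45)&(abs(Y[:,2]-12)<15)]; print("strap z",np.median(a[:,2]))
    if n=="scene": cv2.imwrite("pics/fin.png",cv2.resize(f[130:300,300:520],None,fx=3,fy=3))
E
```

```text
scene 287 zmax 82.0 ((1.7720890045166016, -4.504565238952637), (62.14751052856445, 13.20667552947998), 0.13277512788772583)
strap z 11.83982052590391
top 23 zmax 84.3 ((20.1300048828125, -3.2215795516967773), (21.44354820251465, 14.014131546020508), 9.33192253112793)
strap z 12.07479576186008
```

View pics/fin.png

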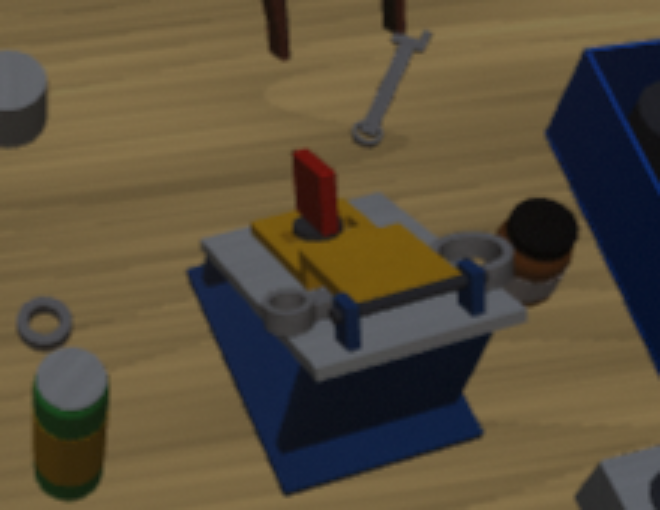

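The bolt (≈(317,205)) stands with its collar on the flat strap (measured 12 mm above the deck) and its handle along the slope. The handle top is at about 80–82 mm, against 80 mm nominal, and the gripper is well clear.

```bash
python3 -c "
from workcell import close_job
print(close_job())"
```

```text
the job is handed in; nothing more can be done
None
```

The job is handed in, with no verdict returned: the strap is down flat, the red T-bolt is through both slots, turned a quarter turn and released, and no bystander was touched as far as I could see.

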